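# Clamp a bar in the drilling jig to the clutch's click

### The job

Take the aluminium bar off its wooden riser and slide it lengthwise into the channel of the blue drilling jig until it lies flat on the jig's base, fully home against the brass end stop, gently so that it does not ram the stop, and let go of it. Then turn the orange clutch knob clockwise until the foot above the bar has clamped it and the clutch clicks (the knob gives way at its set torque), stop there before the clutch goes solid and overtightens, and let go of the knob. Leave the other things on the bench where they are.

Things in the scene. Friction and masses are not known exactly. Their poses are not given: they have to be found in the camera images.
- jig: Drilling jig, fixed. Origin on the bench under the knob's axis; x points from the channel's mouth in towards the end stop, z up. Dark steel base 105 x 90 x 22 mm (x -55 to +50 mm, top z = 22 mm). A blue post at the back (x 38 to 50 mm) carries an arm over the channel, 34 mm wide, x -20 to +44 mm, z 70 to 88 mm; the knob stands on the arm. Highest point: knob top, z = 133 mm.
- home (a point): Point on the top of the jig's base (z = 22 mm), mid-channel, at the face of the end stop; axes as the jig's. The bar's end is here when home. The channel along x is 44 mm wide between blue rails 10 mm high, which run from 55 mm before this point to the stop; flared lead-ins reach to 80 mm before it (about 51 mm wide at the mouth).
- end_stop: Brass end stop of the channel, 10 x 50 x 16 mm, on the jig's base; origin under its centre, its face 5 mm nearer the mouth. The most it may take from the bar is 45 N, knocks included: feel for it slowly, at about 10 mm/s.
- pad: Plunger of the clamp, under the jig's arm, steel, 16 mm diameter; origin at the centre of its underside. It goes down 8 mm per radian of screw turned clockwise and stays where left (self-locking). It carries a black foot, 20 mm diameter, 5 mm thick, set 0 to 10 mm out below it on a brass stem (varies, unreported). The foot presses the bar with about 29 N at the click; over 50 N it is crushed.
- knob_grip (a point): Middle of the orange clutch knob's grip bar, on its vertical axis, 124 mm above the bench; x along the grip bar. Grip bar 40 mm long, 14 mm thick, 32 mm tall; this point is 9 mm below its top, 21 mm above the 41 mm disc it stands on. Start angle varies. Clockwise from above (yaw decreasing) lowers the pad, 0.8 to 2.8 rad to the click, so it may need two grasps. The free screw takes up to 0.27 N m.
- bar_mid (a point): Centre of the workpiece, a bright aluminium flat bar 130 x 40 x 12 mm with rounded edges, about 0.17 kg; x along its length, z up; it has no front or back end. It starts lying on the riser with both ends overhanging, its centre 28 mm above the bench. With the bar home its centre is 65 mm from the end stop's face and 6 mm above the jig's base; 52 mm of it then sticks out of the base at the mouth.
- collar_mid (a point): Steel collar under the knob, 48 mm diameter, turned by the knob through the clutch and a springy coupling (4 N m/rad; the knob springs back when let go). Its red mark and the knob's white one line up at the start. Site on the axis at its top. At 0.50 N m the clutch clicks: the knob slips on at that constant torque, the collar stands still. After 0.35 rad of slip it goes solid: overtightening.
- bar: The same aluminium bar; origin at the centre of its underside, axes as bar_mid.
- riser: Pale wooden riser block under the bar, fixed, 36 x 56 x 22 mm (x along the bar, about midway); origin under its centre.
- offcut: Short brass round offcut, 28 mm diameter, 22 mm tall, standing mid-bench; a bystander, loose, leave it alone.
- driver: Yellow-handled screwdriver, 110 mm long, lying mid-bench nearest the robot; a bystander, loose, leave it alone.
- spanner: Steel spanner lying on the left; a bystander, loose, leave it alone.
- screw_jar: Clear jar with a red lid, 56 mm diameter, 70 mm tall, on the left; a bystander, loose, leave it alone.
- dark_bar: Dark steel bar 100 x 30 x 15 mm lying on the right; not the workpiece; a bystander, loose, leave it alone.
Mind the look-alikes: they are no part of the job. There is more than one size of the bar; the job needs the middle-sized.

How it is judged:
By the outcome, as a careful person would: the job done as asked, in the order asked, and still so for the second after the job is handed in, with the robot touching nothing.
It also fails if it takes over 72 s, if anything falls off the work surface, if the arm or the gripper's body presses on something with over 40 N, if the wrist force passes 120 N, or if a joint passes its speed limit or range.

### The arm

A 6-joint arm with a two-finger parallel gripper is mounted at the origin on the work surface. World frame = base frame: x ahead of the robot, y to its left, z up, the work surface at z = 0. Lengths are in mm, angles in degrees, forces in N, time in s.
With the tool pointing down it reaches from about 300 to 850 mm from the base axis. Payload 4.2 kg.
Tool frame: the origin (TCP) lies midway between the tips of the shut fingers; the grasp point (between the pads) lies 19 mm behind it; z points along the fingers, y is the line along which they close (so a half turn about z gives the same grasp; the last joint's range is limited). The gripper opens to 91 mm and grips with 3 to 60 N. Pads are 32 mm wide; open, the fingers measure 118 mm over their backs; the gripper's body (76 mm by 178 mm) begins 60 mm behind the grasp point.
Start: joints at [75.573, 18.312, 89.639, -0, 72.044, -1.146], TCP at [132.096, 559.637, 213.976] pointing down, gripper open.
Joint ranges: [-177.97, 177.97], [-48.28, 115.42], [12.27, 149.76], [-77.06, 257.06], [2.81, 150.46], [-146.56, 146.56]. Speed limits (degrees/s): [147.25, 147.25, 180, 180, 180, 180].

### API

Orientations are given as [roll, pitch, yaw] about the fixed x, y, z axes, in that order (R = Rz(yaw) Ry(pitch) Rx(roll)).
In Python, from workcell import env gives the robot as it stands.
- The arm moves only by the tool jog_arm, never from a script. Its argument "steps" is one flat list of numbers, 5 for each row, row after row: the closure, from 0 (fully open) to 1 (shut), then the shift along the tool's x, y, z in cm, then the turn about the tool's z in degrees. A call has 1 to 20 rows; each row is the pose to reach, as a shift and turn from the pose commanded when the call began, along the tool's axes at that moment; what a row does not reach only later rows make up. A row lasts 1/10 s, in which the tool goes at most 50 mm and 8.59 degrees, less where a joint would pass 70% of its speed; a pose out of reach is approached as far as the arm can. A call with a gripper value outside its range is refused whole. The fingers move at their own pace and stop on an object; "force" is the grip in N (left out, the last holds). Time passes only in rows, so rows that repeat a pose let the fingers close. It gives the time, the measured TCP pose, the force and the opening at its end, in the units of the state.
- env.state(): the state, without advancing time (a new reading comes with each control period).
- env.grab_frame(name): name is "scene" or "top"; returns the picture (420x560x3 uint8, red, green, blue); there is no depth.
- env.camera_params(name): a dict with "fx", "fy", "cx", "cy" (pixels), "k1" (the pictures are not rectified: a ray, as slopes to the right and down, at radius r is drawn at 1 + k1 r^2 times it, then the intrinsics apply), "R" (3x3) and "t" (3): a world point X has camera coordinates R X + t. Camera axes: x right, y down, z forward; pixel columns grow to the right and rows downward; lengths in mm; the calibration is good to about 2 mm. A picture is of the moment at which its call begins. camera_params takes no time and is no camera call.
- env.job_done(): hands the job in, once; it reports no verdict.
The state is a dict: "time_s": time; "qpos": joint angles; "qvel": joint speeds; "effort": joint torques, N m; "ee_pos": TCP position; "ee_rot": TCP orientation; "force": force on the tool from outside, world axes, zero at the start; "torque": the same for the moment, N m; "gripper_width": finger opening in mm.
Only numpy, scipy, OpenCV 4.12 (cv2) and the standard library are available. Lean on these libraries where they do the work, as an engineer would, in place of code of your own. Each camera call takes 0.05 s, during which the arm holds its last target. There are 200 camera calls.

## Working session

There is one attempt and no reset: what is moved stays moved. The work goes in short steps, Python scripts to look and compute and a tool call to move; the robot and the scene stay as the last step left them, time stands still between calls to the robot, and variables do not carry over. Pictures are saved under pics/ and viewed, on a budget of 10 in all, crops included, one or two more only if the job needs it, and the job is handed in when it is done.

Besides the shell and the picture viewer there is one more tool, called after "Request:" as name(argument=value, ...), one argument or row to a line, values as JSON. jog_arm: Moves the arm, as the interface text tells. Its arguments: {"type":"object","properties":{"steps":{"type":"array","items":{"type":"number"}},"force":{"type":"number"}},"required":["steps"]}

```bash
mkdir -p pics; ls; cat > h.py <<'E'
import numpy as np, cv2
from workcell import env
def save(n,f):
    im=env.grab_frame(n); cv2.imwrite(f,im[:,:,::-1]); return im
def ray(n,u,v):
    p=env.camera_params(n); R=np.array(p["R"]);t=np.array(p["t"])
    xd,yd=(u-p["cx"])/p["fx"],(v-p["cy"])/p["fy"]
    x,y=xd,yd
    for _ in range(20):
        s=1+p["k1"]*(x*x+y*y); x,y=xd/s,yd/s
    return -R.T@t, R.T@np.array([x,y,1])
def onz(n,u,v,z):
    o,d=ray(n,u,v); return o+d*(z-o[2])/d[2]
def proj(n,X):
    p=env.camera_params(n); c=np.array(p["R"])@np.array(X,float)+np.array(p["t"])
    x,y=c[0]/c[2],c[1]/c[2]; s=1+p["k1"]*(x*x+y*y)
    return np.array([p["fx"]*x*s+p["cx"],p["fy"]*y*s+p["cy"]])
E
python3 - <<'E'
from h import *
a=save("scene","pics/s0.png");b=save("top","pics/t0.png")
print(env.state()); 
for n in("scene","top"):
    p=env.camera_params(n);print(n,p)
E
```

```text
pics
{'time_s': 0.1, 'qpos': array([ 7.55708136e+01,  1.83506309e+01,  8.96992129e+01,  1.37107978e-03,
        7.20437039e+01, -1.14581072e+00]), 'qvel': array([-0.02173944, -0.02192272, -0.19826993,  0.0077514 ,  0.07191034,
       -0.01833167]), 'effort': array([-4.43494710e-04, -4.13334095e+01, -2.32508361e+01,  7.28671253e-02,
        4.21514700e-02, -6.60826640e-05]), 'ee_pos': array([131.99602205, 559.18697444, 213.17913287]), 'ee_rot': array([-1.79906497e+02, -3.17400150e-03,  1.66716198e+02]), 'force': array([0.91826671, 0.40388132, 0.38916786]), 'torque': array([ 0.04447172, -0.02335893, -0.00396507]), 'gripper_width': 91.16348215370472}
scene {'fx': 401.63793734833985, 'fy': 401.63793734833985, 'cx': 280.56707804012865, 'cy': 210.24356456681693, 'k1': -0.029382513548260242, 'R': array([[ 0.81986653,  0.5722151 ,  0.01971656],
       [ 0.42056009, -0.5784941 , -0.698909  ],
       [-0.38852037,  0.58130409, -0.71493879]]), 't': array([-458.18172979, -173.57031283, 1269.2414809 ])}
top {'fx': 415.5759034559629, 'fy': 415.5759034559629, 'cx': 284.3451224189231, 'cy': 211.78658683751033, 'k1': 0.04379778529657544, 'R': array([[-0.01443959, -0.99973974, -0.01766223],
       [-0.99182687,  0.01656036, -0.12651171],
       [ 0.12677128,  0.01569109, -0.99180786]]), 't': array([   5.37441361,  588.1061886 , 1151.90404476])}
```

View pics/t0.png

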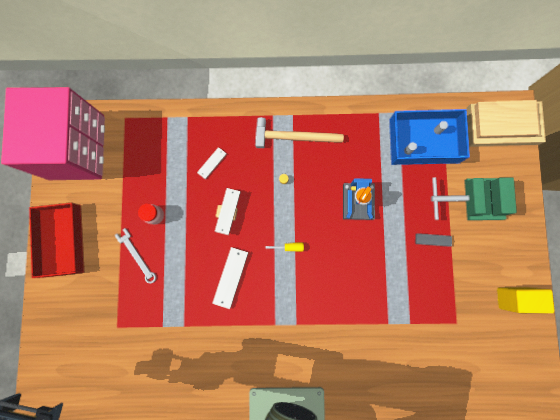

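View pics/s0.png

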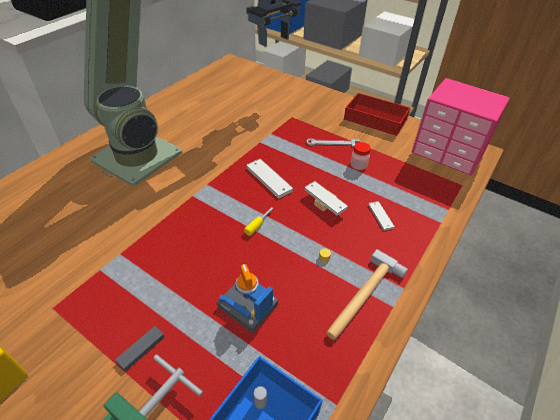

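Candidates for the workpiece (top view): small bar (212,163), middle bar on the riser (228,211), large bar (230,278); also the dark bar (434,240). By the description it is the middle one, at (228,211). The jig is at (359,198). Next I check with one close crop.

```bash
python3 - <<'E'
from h import *
t=cv2.imread("pics/t0.png");s=cv2.imread("pics/s0.png")
f=lambda im,x,y,w,h:cv2.resize(im[y:y+h,x:x+w],(400,300),interpolation=cv2.INTER_CUBIC)
o=np.vstack([np.hstack([f(t,195,178,72,54),f(t,325,170,72,54)]),np.hstack([f(s,286,165,80,60),f(s,202,256,96,72)])])
cv2.imwrite("pics/c0.png",o)
# white-bar fits in top
g=t.astype(int);m=((g.min(2)>185)&(g.max(2)-g.min(2)<40)).astype(np.uint8)
n,l,st,c=cv2.connectedComponentsWithStats(m)
for i in range(1,n):
    x,y,w,h,A=st[i]
    if A>150 and 190<c[i][0]<260 and 140<c[i][1]<320:
        cn=max(cv2.findContours((l==i).astype(np.uint8),cv2.RETR_EXTERNAL,cv2.CHAIN_APPROX_NONE)[0],key=len)
        bx=cv2.boxPoints(cv2.minAreaRect(cn))
        for z in(34,12):
            P=np.array([onz("top",*q,z) for q in bx])
            print(A,c[i],z,P.mean(0).round(1),[round(float(np.linalg.norm(P[k]-P[k-1])),1) for k in range(4)],[round(float(np.degrees(np.arctan2(*(P[k]-P[k-1])[1::-1]))),1) for k in range(4)])
E
```

```text
317 [211.35962145 162.6466877 ] 34 [736.6 207.2  34. ] [28.4, 96.4, 28.6, 96.2] [48.9, -39.8, -131.4, 140.1]
317 [211.35962145 162.6466877 ] 12 [742.2 211.4  12. ] [28.9, 98.2, 29.2, 98.0] [48.9, -39.8, -131.4, 140.1]
607 [227.14991763 210.92421746] 34 [594.3 160.7  34. ] [39.3, 128.8, 39.9, 128.7] [73.9, -14.9, -106.4, 164.8]
607 [227.14991763 210.92421746] 12 [597.2 164.1  12. ] [40.1, 131.2, 40.6, 131.1] [73.9, -14.9, -106.4, 164.8]
1041 [229.91066282 277.76368876] 34 [404.9 151.4  34. ] [49.6, 164.4, 50.6, 164.1] [71.2, -18.4, -109.2, 161.3]
1041 [229.91066282 277.76368876] 12 [404.3 154.6  12. ] [50.6, 167.5, 51.5, 167.1] [71.2, -18.4, -109.2, 161.3]
```

View pics/c0.png

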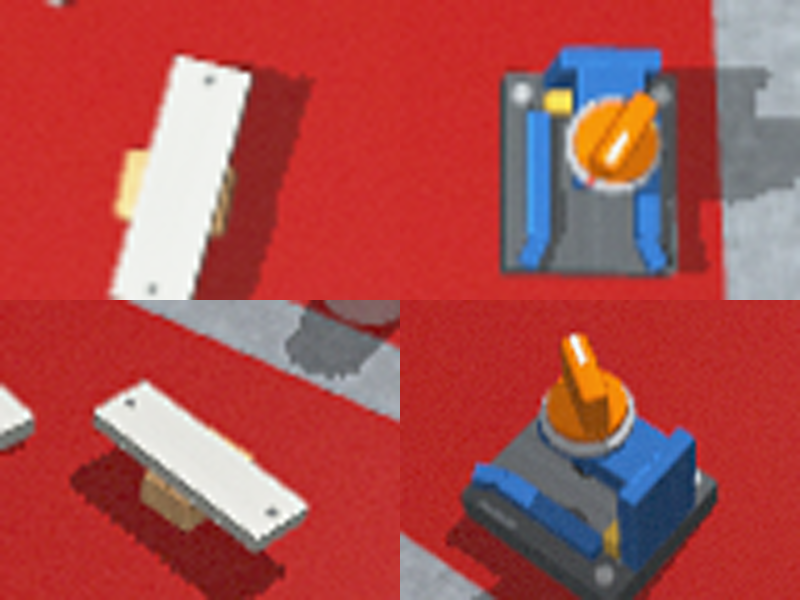

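The crop confirms the middle bar, which measures 129 x 39.5 mm on its riser. The jig's mouth faces the robot (crop bottom), with the post at the far side and the knob at about (361,196) in the full image. Next I measure the jig.

```bash
python3 - <<'E'
from h import *
t=cv2.imread("pics/t0.png").astype(float)
B,G,R=t[:,:,0],t[:,:,1],t[:,:,2]
rb=cv2.GaussianBlur(R-B,(0,0),.5); bl=B-R
def cross(sig,th):
    k=np.where((sig[:-1]-th)*(sig[1:]-th)<0)[0]
    return [round(float(i+(th-sig[i])/(sig[i+1]-sig[i])),2) for i in k]
print("red-base edges by row"); 
for v in range(184,219,3): print(v,[x+335 for x in cross(R[v,335:385]-B[v,335:385],80)], "blue",[x+335 for x in cross(bl[v,335:385],60)])
print("front edge by col")
for u in range(345,375,3): print(u,[y+205 for y in cross(R[205:226,u]-B[205:226,u],80)])
for n,f in(("top","t0"),("scene","s0")):
    im=cv2.imread(f"pics/{f}.png").astype(int); m=((im[:,:,2]>190)&(im[:,:,1]>80)&(im[:,:,1]<190)&(im[:,:,0]<70)).astype(np.uint8)
    k,l,st,c=cv2.connectedComponentsWithStats(m); print(n,[(st[i],c[i].round(1)) for i in range(1,k) if st[i][4]>60])
E
```

```text
red-base edges by row
184 [342.7, 374.71, 380.87] blue [350.52, 368.90999999999997]
187 [342.45, 350.53, 355.29, 366.55, 369.65999999999997, 374.74, 381.25] blue [355.88, 362.25, 364.71, 365.11]
190 [342.45, 352.65, 354.8, 358.02, 370.57, 374.72, 381.27] blue [347.23, 351.12]
193 [342.46, 356.25, 370.64, 374.72, 381.31] blue [347.15, 351.68]
196 [342.45, 355.77, 362.78, 364.36, 370.96, 374.73, 381.4] blue [347.15, 351.69]
199 [342.45, 356.72, 369.85, 374.73, 381.45] blue [347.15, 351.69]
202 [342.44, 358.4, 359.6, 361.38, 366.07, 374.73, 381.71] blue [347.14, 351.68, 355.68, 357.09, 369.36, 371.29]
205 [342.43, 374.7, 381.93] blue [347.15, 351.69, 366.57, 371.48]
208 [342.44, 374.74, 382.48] blue [347.15, 351.7, 366.53, 371.53]
211 [342.45, 374.83, 382.48] blue [347.09, 351.68, 366.54, 371.55]
214 [342.44, 374.85, 382.64] blue [346.57, 350.9, 367.01, 371.59000000000003]
217 [342.43, 374.82, 382.65] blue [346.16, 349.57, 368.48, 372.46]
front edge by col
345 [218.89]
348 [218.97]
351 [218.91]
354 [219.35]
357 [219.33]
360 [219.35]
363 [219.34]
366 [219.55]
369 [219.61]
372 [219.54]
top [(array([357, 187,  14,  16, 151], dtype=int32), array([363.9, 194.4])), (array([496, 287,  33,  26, 430], dtype=int32), array([507.3, 299.7]))]
scene [(array([241, 264,  16,  23, 129], dtype=int32), array([248.8, 275.3]))]
```

```bash
python3 - <<'E'
from h import *
def L(u,z,v0=193,v1=211): 
    a,b=onz("top",u,v0,z),onz("top",u,v1,z); return b.round(1),a.round(1),round(float(np.degrees(np.arctan2((a-b)[1],(a-b)[0]))),2)
for nm,u,z in(("baseL",342.45,0),("baseR",374.75,22),("railLin",351.69,32),("railRin",366.54,22),("railLout",347.15,22),("railRout",371.52,32)): print(nm,*L(u,z))
print("front",onz("top",348,218.93,0).round(1),onz("top",369,219.6,0).round(1))
print("disc/knob top: bbox center",onz("top",363.5,194.5,115).round(1),"scene",onz("scene",248.8,278,115).round(1))
t=cv2.imread("pics/t0.png");s=cv2.imread("pics/s0.png")
f=lambda im,x,y,w,h:cv2.resize(im[y:y+h,x:x+w],(400,400),interpolation=cv2.INTER_CUBIC)
cv2.imwrite("pics/c1.png",np.hstack([f(t,349,181,30,30),f(s,230,255,40,40)]))
E
```

```text
baseL [ 592.4 -174.3    0. ] [ 646.1 -176.     0. ] -1.82
baseR [ 588.  -264.2   22. ] [ 640.6 -266.4   22. ] -2.37
railLin [ 587.9 -196.6   32. ] [ 640.1 -198.4   32. ] -1.98
railRin [ 588.4 -240.7   22. ] [ 641.  -242.7   22. ] -2.23
railLout [ 589.3 -185.    22. ] [ 642.1 -186.8   22. ] -1.9
railRout [ 586.9 -253.    32. ] [ 639.1 -255.1   32. ] -2.32
front [ 568.6 -189.7    0. ] [ 565.7 -250.9    0. ]
disc/knob top: bbox center [ 621.3 -217.4  115. ] scene [ 630.1 -218.8  115. ]
```

View pics/c1.png

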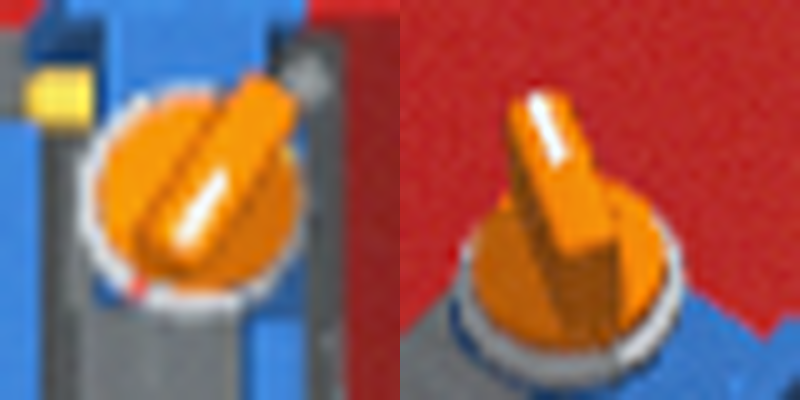

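Top crop: the knob's grip bar runs from about (353.0,199.6) to (369.4,187.4) full px, with the white mark at its near-left end. The red mark is at about (359,203). So the grip yaw is about -32°, the jig yaw about -2°, and the channel centreline y is about -219. The plan is to grip the bar 37 mm behind its centre, at the end nearest the robot, to keep the gripper body clear of the knob.

```bash
cat >> h.py <<'E'
def shift(cur,tgt):
    "cur,tgt: x,y,z,yaw (tool down). -> tool-axis shift in cm and turn"
    y=np.radians(cur[3]); d=np.array(tgt[:3],float)-cur[:3]
    X=np.array([np.cos(y),np.sin(y),0]);Y=np.array([np.sin(y),-np.cos(y),0])
    return (np.array([d@X,d@Y,-d[2]])/10).round(2), round(cur[3]-tgt[3],2)
E
python3 - <<'E'
from h import *
cur=[132.1,559.64,213.98,166.72]
print(shift(cur,[558.6,170.3,90,165])); print(shift(cur,[558.6,170.3,9.5,165]))
a,b=onz("top",353.5,199.7,133),onz("top",369,187.4,133);print("grip",a,b,(a+b)/2,np.degrees(np.arctan2((a-b)[1],(a-b)[0])))
print("collar",onz("top",362.9,195.6,97))
for X in([622,-219.9,103],[622,-219.9,133]): print(proj("top",X),proj("scene",X))
E
```

```text
(array([-50.45, -28.1 ,  12.4 ]), 1.72)
(array([-50.45, -28.1 ,  20.45]), 1.72)
grip [ 604.88876862 -187.53644963  133.        ] [ 636.94476777 -229.28755128  133.        ] [ 620.9167682  -208.41200045  133.        ] 127.51662528271596
collar [ 621.27027785 -218.8132256    97.        ]
[363.67190443 194.95963619] [245.58938617 279.80713844]
[365.63312193 193.05847273] [244.9449626  271.21940293]
```

(My grip end pixels above were wrong: the near end is at (361.4,200), so the midpoint (365.4,193.8) matches the projected jig axis.) Now I reach for the bar.

Request:
jog_arm(
  steps=[0, -50.4, -28.1, 12.4, 1.7, 0, -50.4, -28.1, 12.4, 1.7, 0, -50.4, -28.1, 12.4, 1.7, 0, -50.4, -28.1, 12.4, 1.7, 0, -50.4, -28.1, 12.4, 1.7, 0, -50.4, -28.1, 12.4, 1.7, 0, -50.4, -28.1, 12.4, 1.7, 0, -50.4, -28.1, 12.4, 1.7, 0, -50.4, -28.1, 12.4, 1.7, 0, -50.4, -28.1, 12.4, 1.7, 0, -50.4, -28.1, 12.4, 1.7, 0, -50.4, -28.1, 12.4, 1.7, 0, -50.4, -28.1, 12.4, 1.7, 0, -50.4, -28.1, 12.4, 1.7, 0, -50.4, -28.1, 12.4, 1.7, 0, -50.4, -28.1, 12.4, 1.7, 0, -50.4, -28.1, 12.4, 1.7],
  force=40,
)

```text
time_s: 1.8
ee_pos: [557.4, 171.4, 90.4]
ee_rot: [180.0, 0.0, 165.1]
force: [-0.6, 1.0, -0.8]
gripper_width: 91.2
```

Request:
jog_arm(
  steps=[0, 0, 0, 3, 0, 0, 0, 0, 6, 0, 0, 0, 0, 7.5, 0, 0, 0, 0, 8.0, 0, 0, 0, 0, 8.0, 0],
)

```text
time_s: 2.3
ee_pos: [557.6, 170.8, 9.8]
ee_rot: [-180.0, -0.0, 165.1]
force: [0.2, -0.3, -0.1]
gripper_width: 91.2
```

```bash
python3 - <<'E'
from h import *
t=save("top","pics/t1.png");s=save("scene","pics/s1.png")
st=env.state();print(st["ee_pos"],st["ee_rot"],st["force"])
f=lambda im,x,y,w,h:cv2.resize(im[y:y+h,x:x+w,::-1],(400,300),interpolation=cv2.INTER_CUBIC)
cv2.imwrite("pics/c2.png",np.hstack([f(t,180,160,100,75),f(s,270,150,100,75)]))
E
```

```text
[558.73442962 170.88603227  10.98442117] [1.79937563e+02 9.53827750e-02 1.65046833e+02] [0.16970888 0.41682299 0.44861278]
```

View pics/c2.png

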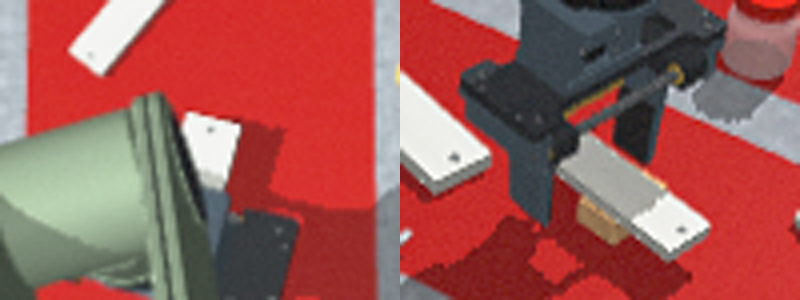

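The fingers straddle the bar behind the riser and are clear of it. Closing and lifting.

Request:
jog_arm(
  steps=[1, 0, 0, 0, 0, 1, 0, 0, 0, 0, 1, 0, 0, 0, 0, 1, 0, 0, 0, 0, 1, 0, 0, 0, 0, 1, 0, 0, 0, 0, 1, 0, 0, 0, 0, 1, 0, 0, 0, 0],
  force=45,
)

```text
time_s: 3.2
ee_pos: [561.7, 181.7, 10.6]
ee_rot: [178.8, 0.2, 164.8]
force: [2.9, 37.2, -10.3]
gripper_width: 39.5
```

```bash
python3 - <<'E'
from h import *
s=env.state();print(s["ee_pos"],s["ee_rot"],s["force"],s["torque"],s["gripper_width"])
cur=[558.6,170.3,10,165]
c,sn=np.cos(np.radians(-2.1)),np.sin(np.radians(-2.1))
J=lambda x,y=0:(622+c*x-sn*y,-219.9+sn*x+c*y)
for bc in(-145,-42): # bar centre jig x
    x,y=J(bc-37);print(bc,x,y,shift(cur,[x,y,70,177.9]))
E
```

```text
[561.66524116 181.72726235  10.55766868] [178.83522753   0.2363535  164.75105073] [  2.86107647  37.19310167 -10.30034508] [ 6.7025426  -0.25751467  0.67038978] 39.4943655230339
-145 440.12223233228457 -213.23084501540677 (array([  1.52, -40.11,  -6.  ]), -12.9)
-42 543.0530568914862 -217.00514701218205 (array([ -8.52, -37.81,  -6.  ]), -12.9)
```

The gripper was dragged 11 mm in y with 37 N on it, which shouldn't happen. I look before lifting.

```bash
python3 - <<'E'
from h import *
t=save("top","pics/t2.png");s=save("scene","pics/s2.png")
st=env.state();print(st["ee_pos"],st["ee_rot"],st["force"],st["gripper_width"])
f=lambda im,x,y,w,h:cv2.resize(im[y:y+h,x:x+w,::-1],(400,300),interpolation=cv2.INTER_CUBIC)
cv2.imwrite("pics/c3.png",np.hstack([f(t,180,160,100,75),f(s,270,150,100,75)]))
E
```

```text
[561.70843252 181.72136219  10.57045604] [178.84556359   0.243269   164.76372244] [ 3.71151786 37.41976571 -9.65704332] 39.93046997434192
```

View pics/c3.png

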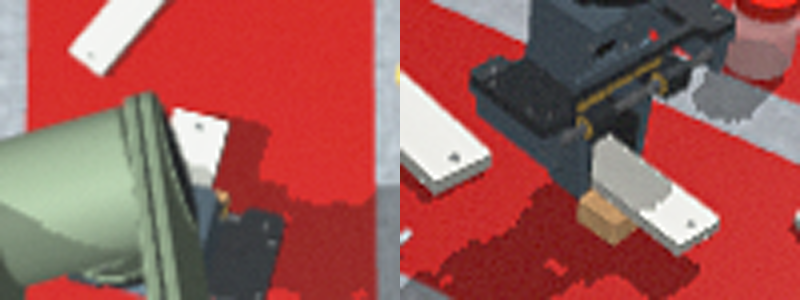

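The +y finger caught the riser's near corner, because the riser is not quite centred under the bar, and the bar slid sideways about 11 mm. I relax the load, open, back off and re-measure.

Request:
jog_arm(
  steps=[1, 0, 0.6, 0, 0, 1, 0, 1.1, 0, 0, 0.6, 0, 1.1, 0, 0, 0.3, 0, 1.1, 0, 0, 0, 0, 1.1, 0, 0, 0, 0, 1.1, 0, 0, 0, 0, 1.1, 0, 0, 0, 0, 1.1, 0, 0, 0, 0, 1.1, 0, 0, 0, 0, 1.1, -4, 0, 0, 0, 1.1, -8, 0],
)

```text
time_s: 4.4
ee_pos: [559.9, 180.6, 89.6]
ee_rot: [-179.9, -0.2, 165.0]
force: [1.7, -0.1, -0.3]
gripper_width: 91.3
```

Request:
jog_arm(
  steps=[0, 5, 0, -4, 0, 0, 10, 0, -4, 0, 0, 15, 0, -4, 0, 0, 20, 0, -4, 0, 0, 20, 0, -4, 0, 0, 20, 0, -4, 0],
)

```text
time_s: 5.0
ee_pos: [366.5, 232.9, 130.3]
ee_rot: [180.0, 0.0, 165.2]
force: [0.4, 0.1, 0.5]
gripper_width: 91.3
```

```bash
python3 - <<'E'
from h import *
t=save("top","pics/t3.png");s=save("scene","pics/s3.png")
t=t[:,:,::-1]
g=t.astype(int);m=((g.min(2)>150)&(g.max(2)-g.min(2)<40)).astype(np.uint8)
m[:170]=0;m[240:]=0;m[:,:205]=0;m[:,260:]=0
k,l,st,c=cv2.connectedComponentsWithStats(m)
for i in range(1,k):
    if st[i][4]>150:
        cn=cv2.findContours((l==i).astype(np.uint8),cv2.RETR_EXTERNAL,cv2.CHAIN_APPROX_NONE)[0][0]
        bx=cv2.boxPoints(cv2.minAreaRect(cn));P=np.array([onz("top",*q,34) for q in bx])
        print(st[i],P.mean(0).round(1),[round(float(np.linalg.norm(P[k]-P[k-1])),1) for k in range(4)],[round(float(np.degrees(np.arctan2(*(P[k]-P[k-1])[1::-1]))),1) for k in range(4)])
f=lambda im,x,y,w,h:cv2.resize(im[y:y+h,x:x+w],(400,300),interpolation=cv2.INTER_CUBIC)
cv2.imwrite("pics/c4.png",np.hstack([f(t,185,170,84,63),f(s[:,:,::-1],286,165,80,60)]))
E
```

```text
[212 187  24  47 614] [597.1 171.2  34. ] [39.4, 129.9, 39.9, 129.8] [73.6, -15.1, -106.6, 164.6]
```

View pics/c4.png

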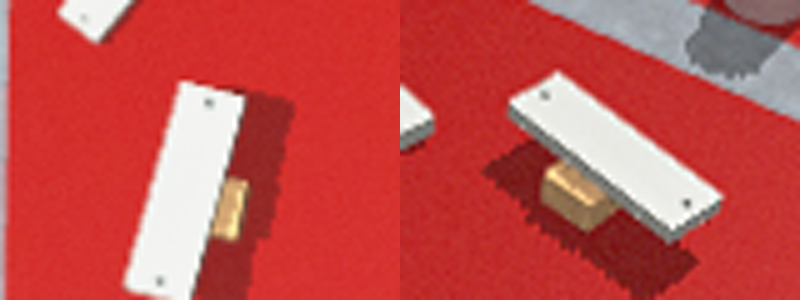

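The bar is still on the riser, at (597,171), yaw -15°. The riser's near edge reaches about 24 mm behind the bar's centre, so I regrip 48 mm behind the centre.

```bash
python3 - <<'E'
from h import *
print(onz("top",185+235/4.76,170+240/4.76,22))
cur=[368.3,232.7,130,165]; print(shift(cur,[550.8,183.5,50,165]))
E
```

```text
[567.30228673 141.55148967  22.        ]
(array([-18.9 ,  -0.03,   8.  ]), 0)
```

Request:
jog_arm(
  steps=[0, -5, 0, 0, 0, 0, -10, 0, 1, 0, 0, -15, 0, 3, 0, 0, -18.9, 0, 5, 0, 0, -18.9, 0, 8, 0, 0, -18.9, 0, 10, 0, 0, -18.9, 0, 11.5, 0, 0, -18.9, 0, 12, 0, 0, -18.9, 0, 12, 0, 0.3, -18.9, 0, 12, 0, 0.5, -18.9, 0, 12, 0, 1, -18.9, 0, 12, 0, 1, -18.9, 0, 12, 0, 1, -18.9, 0, 12, 0, 1, -18.9, 0, 12, 0, 1, -18.9, 0, 12, 0, 1, -18.9, 0, 12, 0],
  force=45,
)

```text
time_s: 6.8
ee_pos: [550.3, 183.9, 10.1]
ee_rot: [180.0, -0.0, 165.0]
force: [-0.8, 0.3, 0.3]
gripper_width: 39.6
```

```bash
python3 - <<'E'
from h import *
s=env.state();print(s["ee_pos"],s["ee_rot"],s["force"],s["torque"],s["gripper_width"])
E
```

```text
[550.25886671 183.94984962  10.05797584] [ 1.79985858e+02 -8.24024040e-04  1.65017650e+02] [-0.76824837  0.2884916   0.32295057] [0.0740119  0.05358423 0.00220425] 39.61784351682486
```

Clean grip, no side load. Lift and carry to a point before the mouth.

```bash
python3 - <<'E'
from h import *
cur=[550.8,183.5,10,165]; print(shift(cur,[429.1,-212.8,70,177.9]))
E
```

```text
(array([  1.5 , -41.43,  -6.  ]), -12.9)
```

Request:
jog_arm(
  steps=[1, 0, 0, -1, 0, 1, 0, 0, -3, 0, 1, 0, 0, -5, 0, 1, 0, -2, -6, 0, 1, 0.3, -5, -6, -2, 1, 0.5, -9, -6, -4, 1, 0.7, -13, -6, -6, 1, 0.9, -17, -6, -8, 1, 1.1, -21, -6, -10, 1, 1.3, -25, -6, -12, 1, 1.5, -29, -6, -12.9, 1, 1.5, -33, -6, -12.9, 1, 1.5, -37, -6, -12.9, 1, 1.5, -39.5, -6, -12.9, 1, 1.5, -41, -6, -12.9, 1, 1.5, -41.4, -6, -12.9, 1, 1.5, -41.4, -6, -12.9, 1, 1.5, -41.4, -6, -12.9, 1, 1.5, -41.4, -6, -12.9, 1, 1.5, -41.4, -6, -12.9],
)

```text
time_s: 8.8
ee_pos: [428.9, -211.5, 69.9]
ee_rot: [180.0, -0.0, 178.0]
force: [-0.2, -0.2, -1.7]
gripper_width: 39.6
```

```bash
python3 - <<'E'
from h import *
t=save("top","pics/t4.png");s=save("scene","pics/s4.png")
st=env.state();print(st["ee_pos"],st["ee_rot"],st["force"],st["torque"],st["gripper_width"])
t=t[:,:,::-1]
f=lambda im,x,y,w,h:cv2.resize(im[y:y+h,x:x+w],(400,300),interpolation=cv2.INTER_CUBIC)
cv2.imwrite("pics/c5.png",np.hstack([f(t,310,180,100,75),f(s[:,:,::-1],170,230,120,90)]))
E
```

```text
[ 428.92940976 -211.67513296   69.93597935] [ 1.79992459e+02 -1.81504608e-03  1.77980620e+02] [ 0.76844051 -0.10647007 -2.67479893] [0.01917774 0.08773643 0.05434784] 39.53182814832936
```

View pics/c5.png

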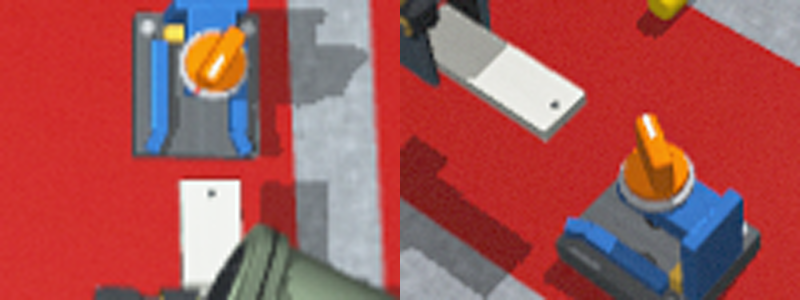

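The bar is held straight, with its tip short of the mouth and roughly in line with the channel. Now I measure its centreline against the channel's.

```bash
python3 - <<'E'
from h import *
t=cv2.imread("pics/t4.png").astype(float); w=t.min(2)
def cross(sig,th):
    k=np.where((sig[:-1]-th)*(sig[1:]-th)<0)[0]
    return [float(i+(th-sig[i])/(sig[i+1]-sig[i])) for i in k]
for v in (228,232,236,240,244):
    e=[x+345 for x in cross(w[v,345:380],130)]; a,b=[onz("top",x,v,94) for x in(e[0],e[-1])]
    print(v,np.round(e,2),a.round(1),b.round(1),((a+b)/2).round(1))
for u in(358,362,366):
    e=[y+215 for y in cross(w[215:235,u],130)];print(u,e,onz("top",u,e[0],94).round(1))
E
```

```text
228 [354.4  361.89 362.74 369.66] [ 533.6 -193.1   94. ] [ 533.  -234.1   94. ] [ 533.3 -213.6   94. ]
232 [354.49 369.66] [ 522.8 -193.    94. ] [ 522.2 -233.6   94. ] [ 522.5 -213.3   94. ]
236 [354.56 370.06] [ 512.  -192.8   94. ] [ 511.4 -234.2   94. ] [ 511.7 -213.5   94. ]
240 [354.52 369.76] [ 501.3 -192.3   94. ] [ 500.7 -233.    94. ] [ 501.  -212.6   94. ]
244 [355.08 366.83] [ 490.5 -193.4   94. ] [ 490.1 -224.7   94. ] [ 490.3 -209.1   94. ]
358 [224.46774193548387] [ 543.  -203.2   94. ]
362 [224.4764397905759, 227.8, 228.15384615384616] [ 542.8 -213.9   94. ]
366 [224.47894736842105] [ 542.7 -224.6   94. ]
```

Request:
jog_arm(
  steps=[1, 0, -0.2, 2, 0, 1, 0, -0.3, 4, 0, 1, 0, -0.3, 5.2, 0, 1, 0, -0.3, 5.75, 0, 1, 0, -0.3, 5.75, 0, 1, 0, -0.3, 5.75, 0],
)

```text
time_s: 9.5
ee_pos: [429.1, -215.3, 12.8]
ee_rot: [-180.0, 0.0, 177.9]
force: [-0.3, -0.1, -1.5]
gripper_width: 39.5
```

```bash
python3 - <<'E'
from h import *
t=save("top","pics/t5.png")[:,:,::-1].astype(float); w=t.min(2)
s=env.state();print(s["ee_pos"],s["ee_rot"],s["force"])
def cross(sig,th):
    k=np.where((sig[:-1]-th)*(sig[1:]-th)<0)[0]
    return [float(i+(th-sig[i])/(sig[i+1]-sig[i])) for i in k]
for v in (230,232,234,236,238,240,242,244):
    e=[x+343 for x in cross(w[v,343:382],130)]
    if len(e)<2: continue
    a,b=[onz("top",x,v,36.3) for x in(e[0],e[-1])]
    m=(a+b)/2;print(v,np.round(e,2),(a-b)[1].round(1),m.round(1),"chan",round(-218.65-.036*(m[0]-588),1))
for u in(356,360,366):
    e=[y+215 for y in cross(w[215:240,u],130)];print(u,[(x,onz("top",u,x,36.3).round(1)) for x in e])
E
```

```text
[ 429.27327129 -215.40199505   13.05447815] [-1.79967902e+02  7.69969833e-02  1.77931358e+02] [ 0.14436218 -0.49783281 -1.66281413]
230 [353.05 367.56] 40.9 [ 532.6 -218.3   36.3] chan -216.7
232 [353.06 367.56] 40.8 [ 526.9 -218.1   36.3] chan -216.5
234 [352.92 367.57] 41.2 [ 521.3 -217.8   36.3] chan -216.2
236 [353.01 367.58] 41.0 [ 515.6 -217.7   36.3] chan -216.0
238 [353.03 367.59] 40.9 [ 510.  -217.5   36.3] chan -215.8
240 [353.02 367.72] 41.3 [ 504.3 -217.4   36.3] chan -215.6
242 [353.01 366.36] 37.5 [ 498.7 -215.3   36.3] chan -215.4
244 [353.04 364.66] 32.6 [ 493.1 -212.8   36.3] chan -215.2
356 [(226.4378698224852, array([ 542.9, -206.6,   36.3]))]
360 [(226.43030303030304, array([ 542.8, -217.9,   36.3]))]
366 [(226.4367816091954, array([ 542.5, -234.8,   36.3]))]
```

Same-height check: the bar sits about 2 mm too far to -y. I correct that, lower by 1 mm and enter the lead-in.

Request:
jog_arm(
  steps=[1, 0, 0.19, 0.1, 0, 1, -0.3, 0.19, 0.1, 0, 1, -0.8, 0.19, 0.1, 0, 1, -1.3, 0.19, 0.1, 0, 1, -1.8, 0.19, 0.1, 0, 1, -2.3, 0.19, 0.1, 0, 1, -2.7, 0.19, 0.1, 0, 1, -3, 0.19, 0.1, 0, 1, -3.3, 0.19, 0.1, 0, 1, -3.5, 0.19, 0.1, 0, 1, -3.5, 0.19, 0.1, 0],
)

```text
time_s: 10.65
ee_pos: [464.0, -214.6, 11.4]
ee_rot: [180.0, 0.0, 177.9]
force: [0.2, 0.0, -0.9]
gripper_width: 39.6
```

```bash
python3 - <<'E'
from h import *
s=env.state();print(s["ee_pos"],s["ee_rot"],s["force"],s["torque"],s["gripper_width"])
E
```

```text
[ 463.97367708 -214.61041531   11.41395883] [1.79998363e+02 1.17126244e-02 1.77924551e+02] [ 0.23324527  0.00411398 -0.85711433] [ 0.0365583   0.10725964 -0.03359509] 39.570450238404675
```

Request:
jog_arm(
  steps=[1, -0.2, 0, 0, 0, 1, -0.5, 0, 0, 0, 1, -0.8, 0, 0, 0, 1, -1.1, 0, 0, 0, 1, -1.4, 0, 0, 0, 1, -1.7, 0, 0, 0, 1, -2.0, 0, 0, 0, 1, -2.0, 0, 0, 0],
)

```text
time_s: 11.45
ee_pos: [484.3, -215.4, 11.4]
ee_rot: [-180.0, 0.0, 177.9]
force: [0.4, 0.0, -1.4]
gripper_width: 39.7
```

```bash
python3 - <<'E'
from h import *
s=env.state();print(s["ee_pos"],s["ee_rot"],s["force"],s["torque"],s["gripper_width"])
E
```

```text
[ 484.25481688 -215.38847137   11.42011482] [-1.79993157e+02  2.81192376e-02  1.77932045e+02] [ 0.35046173  0.03619695 -1.4123095 ] [0.01090611 0.10872127 0.02568719] 39.67893359148395
```

Request:
jog_arm(
  steps=[1, -0.2, 0, 0, 0, 1, -0.5, 0, 0, 0, 1, -0.8, 0, 0, 0, 1, -1.1, 0, 0, 0, 1, -1.4, 0, 0, 0, 1, -1.7, 0, 0, 0, 1, -2.0, 0, 0, 0, 1, -2.3, 0, 0, 0, 1, -2.6, 0, 0, 0, 1, -2.9, 0, 0, 0, 1, -3.2, 0, 0, 0, 1, -3.2, 0, 0, 0],
)

```text
time_s: 12.65
ee_pos: [516.2, -216.6, 11.5]
ee_rot: [-180.0, 0.0, 177.9]
force: [0.2, 0.1, -1.7]
gripper_width: 39.9
```

```bash
python3 - <<'E'
from h import *
s=env.state();print(s["ee_pos"],s["ee_rot"],s["force"],s["torque"],s["gripper_width"])
E
```

```text
[ 516.23739224 -216.55906815   11.46813453] [-1.79993315e+02  3.37725010e-02  1.77928683e+02] [ 0.20588588  0.12906558 -1.7403257 ] [-0.00077298  0.11405456  0.03379296] 39.93133793724765
```

Request:
jog_arm(
  steps=[1, 0, 0, 0.05, 0, 1, 0, 0, 0.1, 0, 1, 0, 0, 0.15, 0, 1, -0.1, 0, 0.15, 0, 1, -0.2, 0, 0.15, 0, 1, -0.3, 0, 0.15, 0, 1, -0.4, 0, 0.15, 0, 1, -0.5, 0, 0.15, 0, 1, -0.6, 0, 0.15, 0, 1, -0.7, 0, 0.15, 0, 1, -0.8, 0, 0.15, 0, 1, -0.9, 0, 0.15, 0],
)

```text
time_s: 13.85
ee_pos: [524.7, -216.8, 9.9]
ee_rot: [180.0, -0.0, 177.9]
force: [-1.7, -0.0, 1.1]
gripper_width: 39.8
```

```bash
python3 - <<'E'
from h import *
s=env.state();print(s["ee_pos"],s["ee_rot"],s["force"],s["torque"],s["gripper_width"])
E
```

```text
[ 524.72004543 -216.75645539    9.93546803] [ 1.79993739e+02 -5.23649886e-03  1.77923694e+02] [-1.69678893 -0.01631703  1.10397484] [0.06817298 0.21702843 0.00081823] 39.784318827723766
```

Resting lightly on the base. Now I feel for the stop at 10 mm/s in short calls.

Request:
jog_arm(
  steps=[1, -0.1, 0, 0, 0, 1, -0.2, 0, 0, 0, 1, -0.3, 0, 0, 0, 1, -0.4, 0, 0, 0],
)

```text
time_s: 14.25
ee_pos: [528.7, -216.9, 9.9]
ee_rot: [180.0, -0.0, 177.9]
force: [-1.0, -0.2, 1.6]
gripper_width: 39.6
```

Request:
jog_arm(
  steps=[1, -0.1, 0, 0, 0, 1, -0.2, 0, 0, 0],
)

```text
time_s: 14.45
ee_pos: [530.7, -217.0, 10.0]
ee_rot: [180.0, -0.0, 177.9]
force: [-1.5, 0.1, 1.9]
gripper_width: 40.3
```

Request:
jog_arm(
  steps=[1, -0.1, 0, 0, 0, 1, -0.2, 0, 0, 0],
)

```text
time_s: 14.65
ee_pos: [532.7, -217.1, 10.0]
ee_rot: [180.0, -0.0, 177.9]
force: [-2.4, 0.2, 3.1]
gripper_width: 39.8
```

Request:
jog_arm(
  steps=[1, -0.1, 0, 0, 0, 1, -0.2, 0, 0, 0],
)

```text
time_s: 14.85
ee_pos: [534.7, -217.1, 10.0]
ee_rot: [180.0, -0.0, 177.9]
force: [-1.2, 0.6, 2.1]
gripper_width: 40.0
```

Request:
jog_arm(
  steps=[1, -0.1, 0, 0, 0, 1, -0.1, 0, 0, 0],
)

```text
time_s: 15.05
ee_pos: [535.1, -217.1, 9.9]
ee_rot: [180.0, -0.1, 177.9]
force: [-4.0, -0.9, 4.6]
gripper_width: 39.9
```

Request:
jog_arm(
  steps=[1, -0.1, 0, 0, 0, 1, -0.1, 0, 0, 0],
)

```text
time_s: 15.25
ee_pos: [535.1, -217.1, 9.9]
ee_rot: [180.0, -0.2, 177.9]
force: [-6.3, -1.3, 6.3]
gripper_width: 39.8
```

Request:
jog_arm(
  steps=[1, -0.1, 0, 0, 0, 1, -0.1, 0, 0, 0],
)

```text
time_s: 15.45
ee_pos: [535.1, -217.1, 9.9]
ee_rot: [180.0, -0.3, 177.9]
force: [-9.8, -1.4, 8.4]
gripper_width: 39.6
```

Contact: TCP stopped at x=535.1 while the force rose steadily to about 10 N, so the bar is on the stop. I relax the push, open and rise.

Request:
jog_arm(
  steps=[1, 0.1, 0, 0, 0, 1, 0.2, 0, -0.05, 0, 1, 0.2, 0, -0.05, 0, 0.5, 0.2, 0, -0.05, 0, 0.2, 0.2, 0, -0.05, 0, 0, 0.2, 0, -0.05, 0, 0, 0.2, 0, -0.05, 0, 0, 0.2, 0, -0.05, 0, 0, 0.2, 0, -0.05, 0, 0, 0.4, 0, -3, 0, 0, 0.4, 0, -7, 0, 0, 3, 0, -12, 0, 0, 6, 0, -15, 0, 0, 9, 0, -17, 0, 0, 9, 0, -17, 0, 0, 9, 0, -17, 0],
)

```text
time_s: 17.05
ee_pos: [447.8, -214.1, 180.5]
ee_rot: [-180.0, 0.1, 177.9]
force: [0.1, 0.3, -0.3]
gripper_width: 91.1
```

```bash
python3 - <<'E'
from h import *
t=save("top","pics/t6.png")[:,:,::-1];s=save("scene","pics/s6.png")[:,:,::-1]
st=env.state();print(st["ee_pos"],st["ee_rot"],st["force"])
f=lambda im,x,y,w,h:cv2.resize(im[y:y+h,x:x+w],(400,300),interpolation=cv2.INTER_CUBIC)
cv2.imwrite("pics/c6.png",np.hstack([f(t,320,175,80,60),f(s,195,240,100,75)]))
E
```

```text
[ 448.09484278 -213.91411377  179.08449564] [ 1.79964819e+02 -3.88524305e-02  1.77927152e+02] [ 0.49496789  0.19725335 -0.26936679]
```

View pics/c6.png

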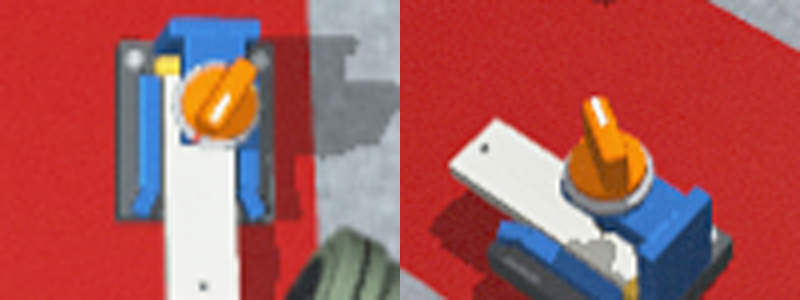

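The bar lies in the channel between the rails, with its end against the brass stop (top crop, about (165,65)). Now I pin down the knob axis.

```bash
python3 - <<'E'
from h import *
t=cv2.imread("pics/t6.png").astype(float); w=t.min(2)
def cross(sig,th):
    k=np.where((sig[:-1]-th)*(sig[1:]-th)<0)[0]
    return [float(i+(th-sig[i])/(sig[i+1]-sig[i])) for i in k]
for u in(355,358,361,364): e=[y+222 for y in cross(w[222:255,u],130)];print(u,[(round(y,2),onz("top",u,y,34).round(1)) for y in e])
# orange silhouettes: disc+grip; fit circle of disc from contour points far from grip
for n,f in(("top","t6"),("scene","s6")):
    im=cv2.imread(f"pics/{f}.png"); h=cv2.cvtColor(cv2.resize(im,None,fx=8,fy=8,interpolation=cv2.INTER_CUBIC),cv2.COLOR_BGR2HSV)
    m=cv2.inRange(h,(8,150,110),(19,255,255)); k,l,st,c=cv2.connectedComponentsWithStats(m)
    p=proj(n,[622,-220,115])*8; 
    i=min((i for i in range(1,k) if st[i][4]>3000),key=lambda i:np.hypot(*(c[i]-p)))
    cn=cv2.findContours((l==i).astype(np.uint8),cv2.RETR_EXTERNAL,cv2.CHAIN_APPROX_NONE)[0][0][:,0]
    print(n,st[i][:4]/8,c[i]/8)
    if n=="top":
        P=np.array([onz(n,*((q+.5)/8-.5),103)[:2] for q in cn]); A=None
        keep=np.ones(len(P),bool)
        for _ in range(8):
            A=np.c_[P[keep],np.ones(keep.sum())]; s=np.linalg.lstsq(A,(P[keep]**2).sum(1),rcond=None)[0]; ce=s[:2]/2; r=np.sqrt(s[2]+ce@ce)
            dv=np.hypot(*(P-ce).T)-r; keep=abs(dv)<max(0.8,np.percentile(abs(dv),60))
        print("circle",ce,r,keep.mean())
E
```

```text
355 [(235.34, array([ 517.8, -203.2,   34. ]))]
358 [(235.33, array([ 517.8, -211.7,   34. ]))]
361 [(235.35, array([ 517.6, -220.1,   34. ]))]
364 [(235.33, array([ 517.5, -228.6,   34. ])), (246.06, array([ 487.2, -227.4,   34. ]))]
top [356.375 186.75   15.     16.   ] [364.3085814  194.99406977]
circle [ 621.36866975 -219.22780534] 19.538834846381747 0.7759562841530054
scene [237.25  264.125  19.375  26.   ] [246.51586581 279.40433273]
```

```bash
python3 - <<'E'
from h import *
a,b=onz("top",361.2,199.9,133),onz("top",369.0,187.2,133);print((a+b)/2,np.degrees(np.arctan2(*(b-a)[1::-1])))
s=env.state();print(s["ee_pos"],s["ee_rot"],s["qpos"])
cur=[448,-214,180,177.9];print(shift(cur,[623,-220.2,150,146]),shift(cur,[623,-220.2,107,146]))
E
```

```text
[ 620.74078582 -218.47069929  133.        ] -32.92153789602819
[ 448.09484278 -213.91411377  179.08449564] [ 1.79964819e+02 -3.88524305e-02  1.77927152e+02] [-2.68568461e+01  1.28231196e+01  1.02727962e+02  1.73434906e-02
  6.44989413e+01 -1.14791460e+02]
(array([-17.51,   0.02,   3.  ]), 31.9) (array([-17.51,   0.02,   7.3 ]), 31.9)
```

Request:
jog_arm(
  steps=[0, -4, 0, 0, 8, 0, -8, 0, 0, 16, 0, -12, 0, 0, 24, 0, -15, 0, 1, 30.9, 0, -17, 0, 2, 30.9, 0, -17.4, 0, 3, 30.9, 0, -17.4, 0, 3, 30.9, 0, -17.4, 0, 3, 30.9, 0, -17.4, 0, 3, 30.9],
  force=12,
)

```text
time_s: 18.05
ee_pos: [620.9, -220.4, 150.5]
ee_rot: [180.0, 0.0, 147.0]
force: [0.6, 0.2, 0.3]
gripper_width: 91.2
```

Request:
jog_arm(
  steps=[0, 0, 0, 1.5, 0, 0, 0, 0, 3, 0, 0, 0, 0, 4.1, 0, 0, 0, 0, 4.1, 0, 0, 0, 0, 4.1, 0, 0.5, 0, 0, 4.1, 0, 1, 0, 0, 4.1, 0, 1, 0, 0, 4.1, 0, 1, 0, 0, 4.1, 0, 1, 0, 0, 4.1, 0, 1, 0, 0, 4.1, 0, 1, 0, 0, 4.1, 0, 1, 0, 0, 4.1, 0, 1, 0, 0, 4.1, 0],
)

```text
time_s: 19.45
ee_pos: [621.6, -220.3, 108.9]
ee_rot: [180.0, -0.0, 147.0]
force: [0.1, -0.3, -0.6]
gripper_width: 22.0
```

```bash
python3 - <<'E'
from h import *
s=env.state();print(s["ee_pos"],s["ee_rot"],s["force"],s["torque"],s["gripper_width"],s["qpos"][5])
E
```

```text
[ 621.59474402 -220.31567447  108.87502643] [ 1.79995298e+02 -5.97375922e-03  1.47016759e+02] [ 0.06168244 -0.2741587  -0.56249863] [-0.05543711 -0.02152645 -0.01264316] 22.04626075773513 -77.5380016678843
```

Still closing; give it more time and raise the grip force.

Request:
jog_arm(
  steps=[1, 0, 0, 0, 0, 1, 0, 0, 0, 0, 1, 0, 0, 0, 0, 1, 0, 0, 0, 0, 1, 0, 0, 0, 0],
  force=30,
)

```text
time_s: 19.95
ee_pos: [622.5, -218.7, 108.9]
ee_rot: [179.8, -0.0, 147.0]
force: [1.8, 6.0, -0.2]
gripper_width: 14.2
```

```bash
python3 - <<'E'
from h import *
s=env.state();print(s["ee_pos"],s["ee_rot"],s["force"],s["torque"],s["gripper_width"],s["qpos"][5])
E
```

```text
[ 622.51678764 -218.70779562  108.93816396] [ 1.79814071e+02 -2.48774642e-03  1.46988225e+02] [ 1.77356017  5.95704923 -0.16421509] [ 0.80174117 -0.4877178  -0.12508877] 14.150352691861436 -77.52752243213372
```

Request:
jog_arm(
  steps=[1, 0, 0.18, 0, 0, 1, 0, 0.18, 0, 4, 1, 0, 0.18, 0, 8, 1, 0, 0.18, 0, 12, 1, 0, 0.18, 0, 16, 1, 0, 0.18, 0, 20],
)

```text
time_s: 20.55
ee_pos: [622.5, -218.6, 108.9]
ee_rot: [-180.0, -0.0, 126.9]
force: [1.0, 2.1, 0.3]
gripper_width: 13.4
```

```bash
cat > st.py <<'E'
from h import *
s=env.state();print(s["time_s"],s["ee_pos"].round(1),s["ee_rot"].round(1),s["force"].round(1),s["torque"].round(3),s["gripper_width"].round(1),s["qpos"][5].round(1),s["effort"][5].round(3))
E
python3 st.py
```

```text
Traceback (most recent call last):
  File "st.py", line 2, in <module>
    s=env.state();print(s["time_s"],s["ee_pos"].round(1),s["ee_rot"].round(1),s["force"].round(1),s["torque"].round(3),s["gripper_width"].round(1),s["qpos"][5].round(1),s["effort"][5].round(3))
                                                                                                                       ^^^^^^^^^^^^^^^^^^^^^^^^
AttributeError: 'float' object has no attribute 'round'
```

```bash
sed -i 's/s\["gripper_width"\].round(1)/round(s["gripper_width"],1)/' st.py; python3 st.py
```

```text
20.55 [ 622.5 -218.6  108.9] [-180.    -0.   126.9] [1.  2.1 0.3] [ 0.275 -0.052  0.263] 13.4 -57.3 -0.311
```

Request:
jog_arm(
  steps=[1, 0, 0, 0, 4, 1, 0, 0, 0, 8, 1, 0, 0, 0, 12],
)

```text
time_s: 20.85
ee_pos: [622.5, -218.7, 108.9]
ee_rot: [-180.0, -0.0, 114.9]
force: [-0.7, 1.4, 0.8]
gripper_width: 13.9
```

```bash
python3 st.py
```

```text
20.85 [ 622.5 -218.7  108.9] [-180.    -0.   114.9] [-0.7  1.4  0.8] [ 0.233 -0.038  0.289] 13.9 -45.3 -0.31
```

Torque is about 0.28 N m, i.e. the free screw. I continue in 12° calls, since the slip range is 20°.

Request:
jog_arm(
  steps=[1, 0, 0, 0, 4, 1, 0, 0, 0, 8],
)

```text
time_s: 21.05
ee_pos: [622.5, -218.7, 108.9]
ee_rot: [-180.0, -0.0, 106.9]
force: [1.1, 2.1, 1.4]
gripper_width: 14.0
```

```bash
python3 st.py
```

```text
21.05 [ 622.5 -218.7  108.9] [-180.    -0.   106.9] [1.1 2.1 1.4] [ 0.248 -0.018  0.288] 14.0 -37.3 -0.311
```

Request:
jog_arm(
  steps=[1, 0, 0, 0, 4, 1, 0, 0, 0, 8],
)

```text
time_s: 21.25
ee_pos: [622.5, -218.7, 109.0]
ee_rot: [-180.0, -0.0, 98.9]
force: [0.9, 1.0, 0.5]
gripper_width: 13.9
```

```bash
python3 st.py
```

```text
21.25 [ 622.5 -218.7  109. ] [-180.    -0.    98.9] [0.9 1.  0.5] [0.255 0.03  0.237] 13.9 -29.3 -0.31
```

Request:
jog_arm(
  steps=[1, 0, 0, 0, 4, 1, 0, 0, 0, 8, 1, 0, 0, 0, 12],
)

```text
time_s: 21.55
ee_pos: [622.4, -218.6, 108.9]
ee_rot: [-180.0, -0.0, 86.9]
force: [-0.5, 1.4, 1.1]
gripper_width: 13.8
```

```bash
python3 st.py
```

```text
21.55 [ 622.4 -218.6  108.9] [-180.    -0.    86.9] [-0.5  1.4  1.1] [0.22  0.03  0.332] 13.8 -17.3 -0.31
```

Request:
jog_arm(
  steps=[1, 0, 0, 0, 4, 1, 0, 0, 0, 8, 1, 0, 0, 0, 12],
)

```text
time_s: 21.85
ee_pos: [622.4, -218.6, 108.9]
ee_rot: [-180.0, -0.0, 74.9]
force: [0.3, 1.5, 1.4]
gripper_width: 14.1
```

```bash
python3 st.py
```

```text
21.85 [ 622.4 -218.6  108.9] [-180.    -0.    74.9] [0.3 1.5 1.4] [0.227 0.066 0.313] 14.1 -5.3 -0.31
```

Request:
jog_arm(
  steps=[1, 0, 0, 0, 4, 1, 0, 0, 0, 8, 1, 0, 0, 0, 12],
)

```text
time_s: 22.15
ee_pos: [622.3, -218.6, 108.9]
ee_rot: [-180.0, 0.0, 62.9]
force: [-0.8, 1.9, 0.5]
gripper_width: 13.8
```

```bash
python3 st.py
```

```text
22.15 [ 622.3 -218.6  108.9] [-180.     0.    62.9] [-0.8  1.9  0.5] [0.255 0.103 0.258] 13.8 6.7 -0.31
```

Request:
jog_arm(
  steps=[1, 0, 0, 0, 4, 1, 0, 0, 0, 8, 1, 0, 0, 0, 12],
)

```text
time_s: 22.45
ee_pos: [622.3, -218.6, 108.9]
ee_rot: [-180.0, 0.0, 50.9]
force: [-0.0, 1.2, 0.7]
gripper_width: 13.9
```

```bash
python3 st.py
```

```text
22.45 [ 622.3 -218.6  108.9] [-180.     0.    50.9] [-0.   1.2  0.7] [0.253 0.117 0.249] 13.9 18.7 -0.31
```

Request:
jog_arm(
  steps=[1, 0, 0, 0, 4, 1, 0, 0, 0, 8, 1, 0, 0, 0, 12],
)

```text
time_s: 22.75
ee_pos: [622.3, -218.5, 108.9]
ee_rot: [-180.0, 0.0, 38.9]
force: [-0.2, 2.8, 0.6]
gripper_width: 14.0
```

```bash
python3 st.py
```

```text
22.75 [ 622.3 -218.5  108.9] [-180.     0.    38.9] [-0.2  2.8  0.6] [0.372 0.191 0.357] 14.0 30.7 -0.246
```

Something changed, so smaller steps now.

Request:
jog_arm(
  steps=[1, 0, 0, 0, 3, 1, 0, 0, 0, 3],
)

```text
time_s: 22.95
ee_pos: [622.3, -218.5, 108.9]
ee_rot: [-180.0, 0.0, 36.1]
force: [-0.1, 2.5, 1.1]
gripper_width: 13.7
```

```bash
python3 st.py;python3 st.py
```

```text
22.95 [ 622.3 -218.5  108.9] [-180.     0.    36.1] [-0.1  2.5  1.1] [0.445 0.203 0.426] 13.7 33.6 0.675
22.95 [ 622.3 -218.5  108.9] [-180.     0.    36.1] [-0.1  2.5  1.1] [0.445 0.203 0.426] 13.7 33.6 0.675
```

Request:
jog_arm(
  steps=[1, 0, 0, 0, 2, 1, 0, 0, 0, 2],
)

```text
time_s: 23.15
ee_pos: [622.3, -218.5, 108.9]
ee_rot: [-180.0, 0.0, 34.1]
force: [-1.0, 2.0, 0.5]
gripper_width: 13.9
```

```bash
python3 st.py
```

```text
23.15 [ 622.3 -218.5  108.9] [-180.     0.    34.1] [-1.   2.   0.5] [0.376 0.229 0.461] 13.9 35.5 0.634
```

Request:
jog_arm(
  steps=[1, 0, 0, 0, 2, 1, 0, 0, 0, 2],
)

```text
time_s: 23.35
ee_pos: [622.3, -218.5, 109.0]
ee_rot: [-180.0, 0.0, 32.1]
force: [-1.0, 1.6, 1.5]
gripper_width: 13.9
```

```bash
python3 st.py
```

```text
23.35 [ 622.3 -218.5  109. ] [-180.     0.    32.1] [-1.   1.6  1.5] [0.454 0.245 0.488] 13.9 37.5 0.634
```

Request:
jog_arm(
  steps=[1, 0, 0, 0, 2, 1, 0, 0, 0, 2],
)

```text
time_s: 23.55
ee_pos: [622.3, -218.5, 108.9]
ee_rot: [-180.0, 0.0, 30.1]
force: [-1.9, 3.1, 1.7]
gripper_width: 13.5
```

```bash
python3 st.py
```

```text
23.55 [ 622.3 -218.5  108.9] [-180.     0.    30.1] [-1.9  3.1  1.7] [0.533 0.284 0.545] 13.5 39.5 0.634
```

Request:
jog_arm(
  steps=[1, 0, 0, 0, 2, 1, 0, 0, 0, 2],
)

```text
time_s: 23.75
ee_pos: [622.3, -218.5, 108.9]
ee_rot: [-180.0, 0.0, 28.1]
force: [-0.4, 3.3, 1.4]
gripper_width: 14.0
```

```bash
python3 st.py
```

```text
23.75 [ 622.3 -218.5  108.9] [-180.     0.    28.1] [-0.4  3.3  1.4] [0.558 0.318 0.464] 14.0 41.5 0.634
```

```bash
cat > av.py <<'E'
from h import *
T=[]
for _ in range(10): env.grab_frame("top"); T.append(env.state()["torque"][2])
print(np.mean(T).round(4),np.std(T).round(3))
E
python3 av.py
```

```text
0.4996 0.027
```

Request:
jog_arm(
  steps=[1, 0, 0, 0, 2, 1, 0, 0, 0, 3, 1, 0, 0, 0, 3],
)

```text
time_s: 24.55
ee_pos: [622.4, -218.6, 109.0]
ee_rot: [-180.0, 0.0, 25.0]
force: [-1.6, 4.7, 2.9]
gripper_width: 14.2
```

```bash
python3 av.py; python3 st.py
```

```text
0.4917 0.04
25.05 [ 622.4 -218.6  108.9] [-180.    0.   25.] [-1.8  4.5  3.1] [0.868 0.632 0.541] 14.5 44.6 0.492
```

The torque stays at 0.50 N m over a further 3° (0.4996 then 0.4917), so the clutch is slipping: clicked, with at most 10° of the 20° slip used. I let go and rise straight up.

Request:
jog_arm(
  steps=[0.5, 0, 0, 0, 0, 0, 0, 0, 0, 0, 0, 0, 0, 0, 0, 0, 0, 0, 0, 0, 0, 0, 0, 0, 0, 0, 0, 0, 0, 0, 0, 0, 0, 0, 0, 0, 0, 0, 0, 0, 0, 0, 0, -3, 0, 0, 0, 0, -6, 0, 0, 0, 0, -9, 0, 0, 0, 0, -10, 0, 0, 0, 0, -10, 0],
)

```text
time_s: 26.35
ee_pos: [623.3, -219.0, 210.4]
ee_rot: [179.9, -0.1, 25.0]
force: [-0.5, 0.5, -0.2]
gripper_width: 91.1
```

```bash
python3 - <<'E'
from h import *
print(shift([622,-219,209,25],[380,100,250,60]))
E
python3 st.py
```

```text
(array([ -8.45, -39.14,  -4.1 ]), -35)
26.35 [ 623.3 -219.   210.4] [ 1.799e+02 -1.000e-01  2.500e+01] [-0.5  0.5 -0.2] [-0.079  0.122  0.072] 91.1 44.6 -0.0
```

Request:
jog_arm(
  steps=[0, -2, -5, -4, 0, 0, -3, -9, -4, 0, 0, -4, -14, -4, 0, 0, -5, -18, -4, 0, 0, -6, -23, -4, 0, 0, -7, -28, -4, 0, 0, -8, -33, -4, 0, 0, -8.4, -37, -4, 0, 0, -8.4, -39, -4, 0, 0, -8.4, -39, -4, 0, 0, -8.4, -39, -4, 0],
)

```text
time_s: 27.45
ee_pos: [381.1, 98.8, 247.8]
ee_rot: [180.0, 0.1, 25.1]
force: [-0.1, 0.2, 0.0]
gripper_width: 91.1
```

```bash
python3 - <<'E'
from h import *
t=save("top","pics/t7.png")[:,:,::-1];s=save("scene","pics/s7.png")[:,:,::-1]
w=t.astype(float).min(2)
for u in(355,358,361): 
    g=w[222:255,u];k=np.where((g[:-1]-130)*(g[1:]-130)<0)[0];print(u,[round(float(222+i+(130-g[i])/(g[i+1]-g[i])),2) for i in k])
f=lambda im,x,y,w,h:cv2.resize(im[y:y+h,x:x+w],(400,300),interpolation=cv2.INTER_CUBIC)
cv2.imwrite("pics/c7.png",np.vstack([np.hstack([f(t,340,178,48,36),f(s,220,255,60,45)]),np.hstack([f(t,80,60,400,300),f(s,0,0,560,420)])]))
E
```

```text
355 [235.37]
358 [235.36]
361 [235.36]
```

View pics/c7.png

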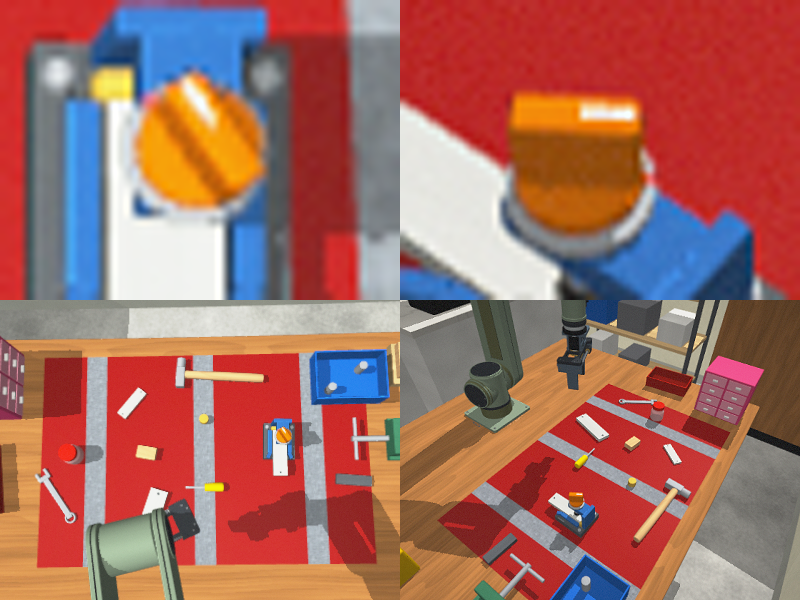

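The bar's rear end is unchanged (row 235.36 against 235.34 before clamping). In the top crop the white mark at about (195,95) leads the red mark at about (152,100) by roughly 9°. So the clutch has slipped, but less than its 20° limit. The bystanders are in place and the robot is clear.

```bash
python3 -c "
from workcell import env
print(env.job_done(), env.state()['time_s'])"
```

```text
the job is handed in; nothing more can be done
the job is handed in; nothing more can be done
```

The job is done and handed in at about 27.5 s, inside the 72 s limit. The bar is home against the brass stop and clamped, the clutch has clicked, and the robot is clear of everything.

- **Bar:** I picked the middle-sized bar (about 130 x 40 mm), carried it to the jig and slid it in. I felt for the stop at 10 mm/s, and the wrist read about 10 N there, against the 45 N limit.
- **Clamp:** The knob turned about 122° clockwise in one grasp. Torque rose from about 0.28 N m (free screw) and held at 0.50 N m over a further 3°, so the clutch had clicked and I let go.
- **Last checks:** The bar's rear end did not move during clamping (image row 235.36, 235.34 before). The knob's white mark leads the collar's red one by roughly 9°, read by eye from a small crop. That is short of the 20° at which the clutch goes solid. The bystanders looked unmoved in the last picture.

**What went wrong or disagreed:**
- **First grasp:** One finger caught the riser, which put about 37 N of side load on the wrist. The bar slid about 11 mm on the riser but stayed on it, so I re-measured and regripped nearer its end. The 37 N is a reading at the end of the move, so the peak could have been higher.
- **Jig position:** The stop was about 3 mm further in than my camera estimate of the jig. I trusted the contact and the picture.

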